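Fit a bearing snap ring with pliers and hold it open at the groove

TASK

Take the snap ring pliers out of the wooden tool block, put their shut tips down between the two ears of the snap ring lying on the bench, squeeze the handles fully so that the tips spread the ring, and lift it. Slide the spread ring level down over the end of the stub axle in the vise until it lies against the bearing, around the groove, and finish there: still holding the pliers squeezed, the ring spread and not let go, so that I can check the fit before it snaps in. Handle the ring only with the pliers, do not lean on it, and leave the mug, the parts bin and the gauge case where they are.

Things in the scene. Friction and masses are not known exactly. Their poses are not given: they have to be found in the camera images.
- pliers: Snap ring pliers, 160 mm long, 150 g, standing tips down in the slot of the tool block. Origin: pivot pin, 68 mm above the bench at the start. Frame of half a (+y side); half b mirrors it. z up to the handles, x square to the flat of the pliers, handles and tips move along y; each half turns by half the joint value. Boss at the pivot 15 mm thick (x). Pinching the handles SPREADS the tips.
- pliers_b (a joint): Opening of the pliers, rad: 0 tips shut (handles wide), 0.388 at the stop screw (fully squeezed, tips 30 mm over their outsides). The stop takes any grip force. A return spring pushes the handles apart with 8 N, 13 N at the stop (20 N with the ring on), so the pliers stay in a part-closed gripper.
- grip_a (a point): On the flat outside of half a's grey grip, 75 mm up from the pivot: a good height to pinch. Grips 12 mm thick (x), from 40 to 98 mm above the pivot. Over their outsides they measure 59 mm here with the tips shut (68 mm at their top ends, flaring upward) and 30 mm, parallel, fully squeezed.
- grip_b (a point): The same point on half b's grip, opposite.
- tip_a (a point): Middle of the bottom end of half a's tip, 62 mm below the pivot. Each tip is 3.2 mm along y by 6 mm along x, slender for 20 mm, its outer face cross-cut and grippy; shut, the two are 7 mm wide together. Midway between tip_a and tip_b is the middle of the tips; the line between them is the direction in which they spread.
- tip_b (a point): Middle of the bottom end of half b's tip.
- ring: Snap ring of spring steel, no holes, 23 g, 3 mm thick, section 5 mm wide, lying flat on the bench. Relaxed 42.5 mm inside, 52.5 outside; spread at the pliers' stop 48 mm inside (8 N). Two square ears stand out at its gap. Origin: centre of the relaxed ring, mid thickness, fixed to its back; x points to the middle of the gap, z up. Friction of the spread tips carries it level.
- ring_gap (a point): Where the middle of the shut tips goes: in the gap 25 mm from the body origin (24 to 27 is good), fixed to the back of the ring, mid thickness. The ears' flat end faces run from 20 to 29 mm from the origin; the gap between them is 14.5 mm at the inner end, 12 mm at the outer. Placed here the tips clear the shaft when spread.
- ring_centre (a point): Middle of the fully spread ring (fixed to its back, mid thickness, 2.75 mm from the body origin towards the gap). This point goes on the shaft axis.
- ring_end_a (a point): Middle of the end face of one ear (the ring's +y side), mid thickness. The two ear points are 13 mm apart relaxed, 30 mm at the pliers' stop.
- ring_end_b (a point): Middle of the end face of the other ear (-y side).
- block: Hardwood tool block, 80 (x) by 130 (y) by 60 mm high, fixed. Its slot, 12.5 by 46 mm, long along y, right through, takes the nose of the pliers, whose boss sits on the top; they may be squeezed in it. Short punches near its ends stand up to 32 mm above its top. Origin under its centre.
- vise: Low machine vise, 190 mm long (x), 120 wide, fixed, jaws 66 mm high. In it a stub axle stands upright on the vise's z axis with a ball bearing, 75 mm outside, top face 90 mm above the bench; directly above it the groove (90 to 95 mm, 42.6 across), then the shaft end, 45 mm across to 101 mm, chamfered to 39 mm at 104 mm. Origin under the axle, on the bench.
- groove (a point): On the axle's axis at mid height of the groove, 92.5 mm above the bench. A ring resting on the bearing has its middle 1 mm below this point.
- mug: White ceramic mug, 80 mm across, 92 mm tall. Bystander. Origin under its centre.
- bin: Orange parts bin with small parts, 130 by 100 by 65 mm. Bystander. Origin under its centre.
- case: Flat wooden gauge case, 75 by 130 by 34 mm, with a dial gauge on top, 53 mm high in all. Bystander. Origin under its centre.
Not all that is in view belongs to the job. What is shaped like the pliers but white is not meant.

How it is judged:
On the way:
1. the ring, spread on the pliers, is lifted clear of the bench (height (world z) of ring_centre above 0.025 m and contact force between pliers and ring above 1 N and distance between ring_end_a and ring_end_b above 0.018 m), for 0.2 s.
At the end, for the whole second after the job is handed in: The ring lies around the groove: its middle 3 mm below to 1.5 mm above mid groove, within 4 mm of the axis, level within 4.5 deg, ears over 26.5 mm apart, pliers spreading it (over 2 N, over 0.31 rad) and held by the fingers (over 5 N); neither presses on the axle with 25 N; all still (z of ring_centre in the frame of groove between -0.003 and 0.0015 m and horizontal distance between ring_centre and groove below 0.004 m and angle between ring's own z axis and vertical below 0.08 rad and distance between ring_end_a and ring_end_b above 0.0265 m and contact force between pliers and ring above 2 N and contact force between the fingers and pliers above 5 N and value of joint pliers_b above 0.31 rad and height (world z) of pliers above 0.12 m and contact force between each of ring, pliers and vise below 25 N and contact force between the fingers and ring below 0.5 N and linear speed of ring below 0.02 m/s); the arm keeps its last pose, push and grip.
It fails at once if the gripper or arm touches the ring: it is handled only with the pliers (contact force between any of the arm, the fingers and ring above 1 N).
It fails at once if the ring is leaned on (over 60 N) (contact force between ring and vise above 60 N).
It fails at once if the mug, the bin or the case is moved by more than 20 mm (distance of any of mug, bin, case from where it was at the start of the episode above 0.02 m).
It also fails if it takes over 64 s, if anything falls off the work surface, if the arm or the gripper's body presses on something with over 40 N, if the wrist force passes 120 N, or if a joint passes its speed limit or range.

ROBOT

A 6-joint arm with a two-finger parallel gripper is mounted at the origin on the work surface. World frame = base frame: x ahead of the robot, y to its left, z up, the work surface at z = 0. Lengths are in m, angles in rad, forces in N, time in s.
With the tool pointing down it reaches from about 0.3 to 0.775 m from the base axis. Payload 14.6 kg.
Tool frame: the origin (TCP) lies midway between the tips of the shut fingers; the grasp point (between the pads) lies 19 mm behind it (ctrl.hold_point_z is the distance from the TCP to the grasp point, in m); z points along the fingers, x is the direction in which the jaws open and shut, and the axes are right-handed (so a half turn about z gives the same grasp; the last joint's range is limited). The gripper opens to 94 mm and grips with 3 to 60 N. Pads are 16 mm wide; open, the fingers measure 119 mm over their backs; the gripper's body (75 mm by 177 mm) begins 78 mm behind the grasp point.
Start: joints at [1.11, 0.3, 1.521, -0, 1.321, -0.067], TCP at [0.211, 0.508, 0.205] pointing down, gripper open.
Joint ranges: [-3.03, 3.03], [-0.79, 2.21], [0.23, 2.52], [-1.04, 4.18], [0, 3.07], [-2.55, 2.55]. Speed limits (rad/s): [2.22, 2.22, 2.57, 3.14, 3.14, 3.14].

INTERFACE

Orientations are given as [roll, pitch, yaw] about the fixed x, y, z axes, in that order (R = Rz(yaw) Ry(pitch) Rx(roll)).
In Python, from station import ctrl, viewer, ticket, nets gives the robot as it stands.
- The arm moves only by the tool carry_out, never from a script. Its argument "commands" is one flat list of numbers, 7 for each row, row after row: the closure, from -1 (fully open) to 1 (shut), so that 0 is half open, then the shift along the world's x, y, z in cm, then the turn, a rotation vector about the world's x, y, z in rad. In form: [gripper, tx, ty, tz, ax, ay, az, gripper, tx, ty, tz, ax, ay, az, ...]. A call has 1 to 12 rows; each row is the pose to reach, as a shift and turn from the pose measured when the call began; what a row does not reach only later rows make up. A row lasts 1/12 s, in which the tool goes at most 41.7 mm and 7.16 degrees, less where a joint would pass 70% of its speed; a pose out of reach is approached as far as the arm can. A call with a gripper value outside its range is refused whole. The fingers move at their own pace and stop on an object; "force" is the grip in N (left out, the last holds). Time passes only in rows, so rows that repeat a pose let the fingers close. It gives the time, the measured TCP pose, the force and the opening at its end, in the units of the state.
- ctrl.get_obs(): the state, without advancing time (a new reading comes with each control period).
- viewer.camera(name): name is "scene" or "side" or "wrist"; returns (picture, depth): 384x512x3 uint8, blue, green, red; 384x512 float32, m along the optical axis (not along the pixel's ray), 0 where there is no reading.
- viewer.camera_info(name): a dict with "fx", "fy", "cx", "cy" (pixels), "R" (3x3) and "t" (3): a world point X has camera coordinates R X + t. Camera axes: x right, y down, z forward; pixel columns grow to the right and rows downward; lengths in m; the calibration is good to about 2 mm. A picture is of the moment at which its call begins: read the wrist's pose just before it. camera_info takes no time and is no camera call; for the wrist camera it gives the pose at the moment of the call.
- ticket.hand_in(): hands the job in, once; it reports no verdict.
Trained networks look in the newest picture that a camera, given by its name, has taken for a name from the list of things; names that differ only in an ending like _2 or _b are one class to them, and where a whole thing is asked for, a point or a joint stands for the part that bears it (a point fixed in the world has none). Each returns a list of dicts, best first, with "confidence" (0 to 1); they miss things now and then, are a little off and sometimes report something else, mostly with a low value. They report only what shows in the picture. A call takes as long as a camera call. They do not tell look-alikes from the thing itself.
- nets.silhouettes(camera, thing): "region" (384x512 bool, what is visible of it) and "extent" ([left, top, right, bottom] in pixels, round what is visible of it).
The state is a dict: "time_s": time; "qpos": joint angles; "joint_vel": joint speeds; "tau": joint torques, N m; "ee_pos": TCP position; "eef_rot": TCP orientation; "force": force on the tool from outside, world axes, zero at the start; "moment": the same for the moment, N m; "grip_width": finger opening in m.
Only numpy, scipy, OpenCV 4.12 (cv2) and the standard library are available. Lean on these libraries where they do the work, as an engineer would, in place of code of your own. Each camera call takes 0.05 s, during which the arm holds its last target. There are 200 camera calls.

## Working session

There is one attempt and no reset: what is moved stays moved. The work goes in short steps, Python scripts to look and compute and a tool call to move; the robot and the scene stay as the last step left them, time stands still between calls to the robot, and variables do not carry over. Pictures are saved under pics/ and viewed, about 8 in all and at most 12, crops included, and the job is handed in when it is done.

Besides the shell and the picture viewer there is one more tool, called after "Call:" in YAML: its name, and indented under it one key for each argument. carry_out: Moves the arm, as the interface text tells. Its arguments: {"type":"object","properties":{"commands":{"type":"array","items":{"type":"number"}},"force":{"type":"number"}},"required":["commands"]}

```bash
ls; mkdir -p pics
python3 - <<'E'
from station import ctrl, viewer, ticket, nets
import cv2, numpy as np
o=ctrl.get_obs(); print({k:np.round(v,3) for k,v in o.items()}, ctrl.hold_point_z)
ims=[]
for n in ["scene","side","wrist"]:
    p,d=viewer.camera(n); ims.append(p)
    i=viewer.camera_info(n); C=-np.array(i["R"]).T@np.array(i["t"]); print(n,C.round(3),np.array(i["R"])[2].round(2),i["fx"])
    np.savez(f"{n}0.npz",p=p,d=d,**i)
    for t in ["pliers","ring","block","vise","mug","bin","case"]:
        if n!="wrist" or t in("pliers","ring"):
            for r in nets.silhouettes(n,t)[:3]: print(n,t,round(r["confidence"],2),r["extent"],r["region"].sum())
    cv2.imwrite(f"pics/{n}0.png",p)
cv2.imwrite("pics/a.png",cv2.resize(ims[0],(800,600)))
E
```

```text
pics
{'time_s': np.float64(0.0), 'qpos': array([ 1.11 ,  0.3  ,  1.522,  0.   ,  1.321, -0.067]), 'joint_vel': array([ 0.   ,  0.001, -0.   ,  0.001,  0.   ,  0.001]), 'tau': array([-2.0000e-03, -5.3180e+01, -3.5274e+01,  7.1000e-02,  2.4000e-02,
       -0.0000e+00]), 'ee_pos': array([0.211, 0.508, 0.205]), 'eef_rot': array([-3.141e+00,  1.000e-03,  1.177e+00]), 'force': array([ 0.106,  0.243, -0.646]), 'moment': array([0.005, 0.012, 0.029]), 'grip_width': np.float64(0.094)} 0.0188
scene [ 1.079 -0.457  0.888] [-0.55  0.41 -0.73] 396.7305094614685
scene pliers 0.75 [291.8, 116.5, 316.8, 146.6] 170
scene pliers 0.54 [324.4, 119.2, 337.0, 150.9] 245
scene ring 0.59 [155.9, 258.1, 165.5, 272.1] 19
scene block 0.87 [302.7, 140.4, 349.9, 180.5] 1275
scene vise 0.69 [235.2, 158.4, 284.2, 227.1] 2276
scene vise 0.49 [303.5, 141.5, 351.4, 182.3] 1257
scene mug 0.67 [322.9, 186.7, 366.9, 231.7] 1312
scene bin 0.85 [208.7, 245.4, 281.1, 318.2] 2890
scene case 0.86 [279.3, 231.0, 334.9, 279.2] 1548
side [ 0.043 -0.639  0.853] [ 0.41  0.59 -0.7 ] 396.48867662597905
side pliers 0.77 [120.5, 156.7, 168.3, 171.0] 350
side pliers 0.53 [190.0, 114.5, 198.9, 148.2] 212
side pliers 0.52 [201.0, 118.2, 203.2, 143.5] 72
side ring 0.43 [318.1, 285.1, 334.6, 303.5] 54
side block 0.88 [177.4, 130.5, 221.0, 169.0] 1020
side vise 0.8 [198.8, 174.9, 280.3, 226.9] 2801
side vise 0.62 [186.8, 111.4, 201.7, 143.7] 159
side mug 0.67 [254.8, 124.5, 283.4, 167.6] 873
side bin 0.81 [316.7, 187.3, 377.3, 244.0] 2174
side case 0.68 [289.5, 159.0, 333.6, 198.9] 1031
wrist [0.151 0.533 0.384] [ 0.21 -0.09 -0.97] 312.08100083428343
wrist pliers 0.83 [151.7, 255.1, 198.7, 334.6] 633
wrist pliers 0.69 [191.9, 352.4, 228.0, 366.5] 268
wrist pliers 0.58 [150.3, 270.6, 166.6, 330.8] 142
```

View pics/a.png

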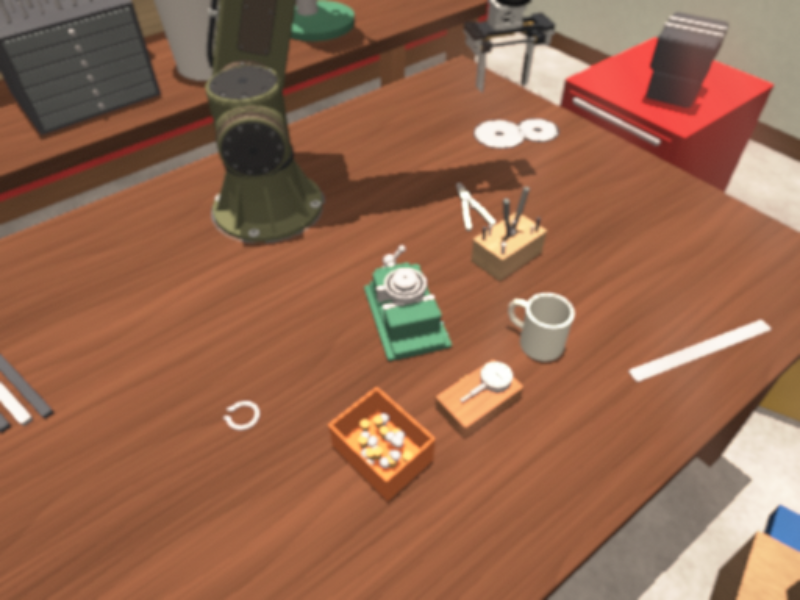

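```bash
cat > h.py <<'E'
from station import ctrl, viewer, ticket, nets
import cv2, numpy as np
def world(i,d,u,v,z=None):
    """pixels (u,v) -> world, by depth d (array) or on the plane z"""
    u=np.asarray(u,float);v=np.asarray(v,float)
    ray=np.stack([(u-i["cx"])/i["fx"],(v-i["cy"])/i["fy"],np.ones_like(u)],-1)
    R=np.array(i["R"]);t=np.array(i["t"]);C=-R.T@t; w=ray@R
    if z is not None: return C+w*((z-C[2])/w[...,2])[...,None]
    return C+w*np.asarray(d)[...,None]
def cloud(i,d):
    v,u=np.mgrid[:d.shape[0],:d.shape[1]]
    P=world(i,d,u,v); P[d<=0]=np.nan; return P
def proj(i,X):
    c=np.asarray(X)@np.array(i["R"]).T+np.array(i["t"])
    return np.stack([c[...,0]/c[...,2]*i["fx"]+i["cx"],c[...,1]/c[...,2]*i["fy"]+i["cy"]],-1)
E
python3 - <<'E'
from h import *
for n,bx in [("scene",{"ring":(156,258,166,272),"mug":(323,187,367,232),"vise":(235,158,284,227),"block":(303,140,350,180),"bin":(209,245,281,318),"case":(279,231,335,279)}),("side",{"ring":(318,285,335,304)})]:
    f=dict(np.load(n+"0.npz")); P=cloud(f,f["d"])
    for k,(a,b,c,e) in bx.items():
        Q=P[b:e,a:c].reshape(-1,3); Q=Q[np.isfinite(Q[:,0])]
        if k!="ring": Q=Q[Q[:,2]>.02]
        print(n,k,np.percentile(Q,[2,50,98],axis=0).round(3).tolist())
a=cv2.imread("pics/side0.png");w=cv2.imread("pics/wrist0.png")
cv2.imwrite("pics/b.png",np.vstack([np.hstack([cv2.resize(a[100:310,110:390],(400,300)),cv2.resize(a[270:320,290:360],(400,300))]),np.hstack([cv2.resize(w,(400,300)),cv2.resize(w[230:,120:300],(400,300))])]))
E
```

```text
scene ring [[0.451, -0.322, -0.002], [0.472, -0.306, 0.001], [0.493, -0.29, 0.007]]
scene mug [[0.605, 0.145, 0.022], [0.668, 0.173, 0.062], [0.709, 0.222, 0.094]]
scene vise [[0.362, -0.037, 0.021], [0.494, 0.015, 0.064], [0.555, 0.09, 0.105]]
scene block [[0.43, 0.235, 0.023], [0.478, 0.283, 0.06], [0.505, 0.362, 0.093]]
scene bin [[0.6, -0.232, 0.021], [0.668, -0.177, 0.039], [0.734, -0.126, 0.067]]
scene case [[0.657, -0.058, 0.023], [0.698, 0.001, 0.035], [0.729, 0.064, 0.055]]
side ring [[0.442, -0.346, -0.003], [0.469, -0.321, -0.0], [0.497, -0.297, 0.004]]
```

View pics/b.png

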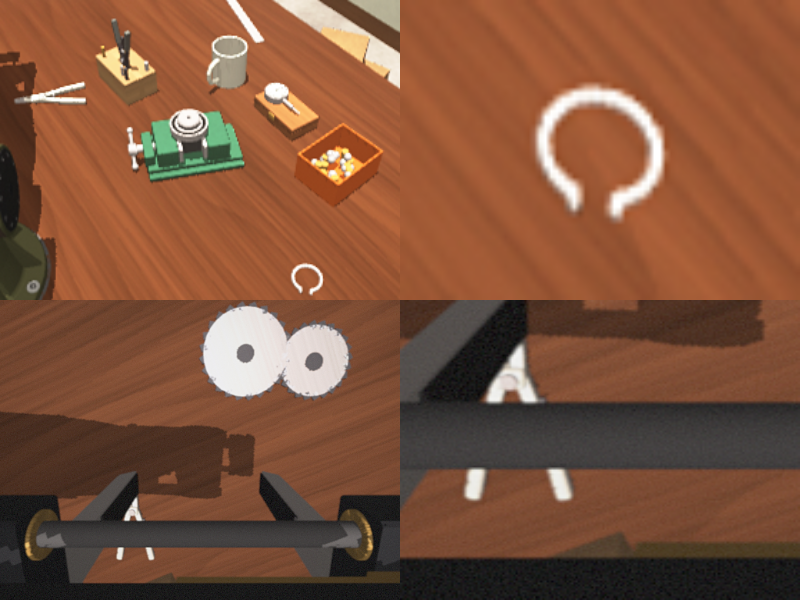

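Scene picture: black pliers in the block at about (512,215) of 800x600, axle at (403,280), ring at (240,415) with its gap toward the lower-left. The white pliers lie beside the block. The side view shows the same, with the ring's gap toward the camera. Next I measure from these pictures.

Run:
```python
from h import *
for n in ["scene","side"]:
    f=dict(np.load(n+"0.npz")); P=cloud(f,f["d"]); p=f["p"].astype(int)
    m=np.isfinite(P[...,0])
    X=P[m]; col=p[m]
    def sel(x0,x1,y0,y1,z0,z1): return (X[:,0]>x0)&(X[:,0]<x1)&(X[:,1]>y0)&(X[:,1]<y1)&(X[:,2]>z0)&(X[:,2]<z1)
    s=sel(.38,.58,.2,.42,.1,.2); Q=X[s]; print(n,"pliers pts",len(Q)); 
    o=np.argsort(Q[:,2]); print(Q[o][::max(1,len(o)//25)].round(3).tolist())
    s=sel(.38,.58,.2,.42,.054,.066); r=cv2.minAreaRect(X[s][:,:2].astype(np.float32)); print("block",r)
    s=sel(.4,.6,-.06,.1,.0995,.108); print("axle top",s.sum(),X[s].mean(0).round(4), cv2.minEnclosingCircle(X[s][:,:2].astype(np.float32)))
    s=sel(.4,.6,-.06,.1,.085,.108); print("bearing",s.sum(),cv2.minEnclosingCircle(X[s][:,:2].astype(np.float32)))
    # ring: bright pixels in area, on plane z=3mm
    v,u=np.mgrid[:384,:512]; W=world(f,None,u,v,z=.003)
    g=p.min(-1); a=(abs(W[...,0]-.475)<.06)&(abs(W[...,1]+.31)<.06); rp=W[a&(g>110)]
    print("ring",len(rp),cv2.minEnclosingCircle(rp[:,:2].astype(np.float32)), rp.mean(0))
```

```text
scene pliers pts 152
[[0.468, 0.283, 0.101], [0.467, 0.313, 0.104], [0.467, 0.322, 0.108], [0.463, 0.317, 0.111], [0.462, 0.313, 0.113], [0.466, 0.321, 0.115], [0.462, 0.277, 0.119], [0.461, 0.316, 0.122], [0.463, 0.276, 0.124], [0.467, 0.318, 0.128], [0.467, 0.322, 0.131], [0.47, 0.276, 0.133], [0.467, 0.274, 0.135], [0.468, 0.281, 0.141], [0.464, 0.319, 0.142], [0.468, 0.276, 0.143], [0.468, 0.322, 0.146], [0.46, 0.325, 0.148], [0.467, 0.33, 0.149], [0.461, 0.324, 0.152], [0.466, 0.326, 0.155], [0.467, 0.267, 0.158], [0.468, 0.324, 0.16], [0.458, 0.334, 0.161], [0.461, 0.327, 0.162], [0.466, 0.27, 0.163]]
block ((0.463326096534729, 0.30086803436279297), (0.0826854333281517, 0.1355365365743637), 2.3248462677001953)
axle top 147 [0.4625 0.0306 0.1041] ((0.4616851210594177, 0.03130960091948509), 0.022571727633476257)
bearing 423 ((0.45990338921546936, 0.03088132105767727), 0.039653532207012177)
ring 226 ((0.4659828245639801, -0.3198122978210449), 0.03074607253074646) [ 0.46707487 -0.31838797  0.003     ]
side pliers pts 140
[[0.461, 0.281, 0.101], [0.459, 0.316, 0.103], [0.463, 0.315,
[... 280 characters left out ...]
], [0.468, 0.272, 0.137], [0.466, 0.32, 0.14], [0.457, 0.322, 0.142], [0.464, 0.321, 0.144], [0.465, 0.324, 0.146], [0.466, 0.324, 0.149], [0.462, 0.324, 0.151], [0.459, 0.322, 0.153], [0.462, 0.27, 0.156], [0.468, 0.269, 0.157], [0.459, 0.27, 0.16], [0.469, 0.327, 0.161], [0.466, 0.327, 0.162]]
block ((0.4646594524383545, 0.30080437660217285), (0.08149357885122299, 0.13556718826293945), 1.984485387802124)
axle top 147 [0.46  0.03  0.103] ((0.4594225585460663, 0.031053774058818817), 0.02348487451672554)
bearing 419 ((0.4604235887527466, 0.032310906797647476), 0.039895061403512955)
ring 164 ((0.4643571972846985, -0.3225249946117401), 0.029895812273025513) [ 0.46560325 -0.31993498  0.003     ]
```

Call:
carry_out:
  commands: [-1, 25.25, -20.9, 0, 0, 0, 0.43, -1, 25.25, -20.9, 0, 0, 0, 0.43, -1, 25.25, -20.9, 0, 0, 0, 0.43, -1, 25.25, -20.9, 0, 0, 0, 0.43, -1, 25.25, -20.9, 0, 0, 0, 0.43, -1, 25.25, -20.9, 0, 0, 0, 0.43, -1, 25.25, -20.9, 0, 0, 0, 0.43, -1, 25.25, -20.9, 0, 0, 0, 0.43, -1, 25.25, -20.9, 0, 0, 0, 0.43, -1, 25.25, -20.9, 0, 0, 0, 0.43, -1, 25.25, -20.9, -3, 0, 0, 0.43, -1, 25.25, -20.9, -3, 0, 0, 0.43]
  force: 40

```text
time_s: 1.95
ee_pos: [0.4613, 0.2989, 0.1715]
eef_rot: [-3.136, 0.002, 1.608]
force: [0.1, -0.3, -1.9]
grip_width: 0.0944
```

Run:
```python
from h import *
o=ctrl.get_obs(); print(o["time_s"],o["ee_pos"].round(4),o["eef_rot"].round(3))
p,d=viewer.camera("side"); q,e=viewer.camera("wrist")
cv2.imwrite("pics/c.png",np.hstack([cv2.resize(p[60:180,130:290],(400,300)),cv2.resize(q,(400,300))]))
```

```text
1.95 [0.4613 0.2989 0.1715] [-3.136e+00  2.000e-03  1.608e+00]
```

View pics/c.png

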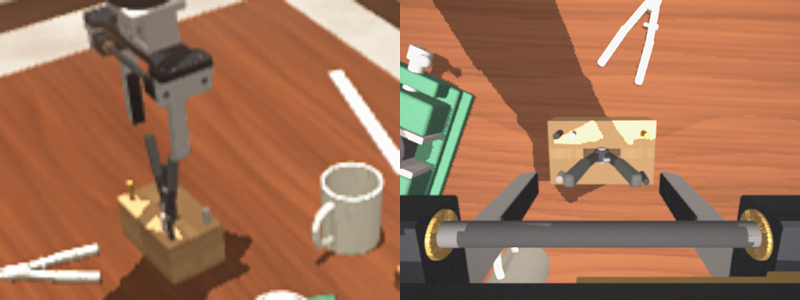

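The picture shows the pliers' handles at (600,170) between the open fingers, so I descend and squeeze.

Call:
carry_out:
  commands: [-1, 0.2, 0.05, -3, 0, 0, 0, -1, 0.2, 0.05, -4.7, 0, 0, 0, -1, 0.2, 0.05, -4.7, 0, 0, 0, -1, 0.2, 0.05, -4.7, 0, 0, 0, 1, 0.2, 0.05, -4.7, 0, 0, 0, 1, 0.2, 0.05, -4.7, 0, 0, 0, 1, 0.2, 0.05, -4.7, 0, 0, 0, 1, 0.2, 0.05, -4.7, 0, 0, 0, 1, 0.2, 0.05, -4.7, 0, 0, 0, 1, 0.2, 0.05, -4.7, 0, 0, 0, 1, 0.2, 0.05, -4.7, 0, 0, 0, 1, 0.2, 0.05, -4.7, 0, 0, 0]
  force: 40

```text
time_s: 3.05
ee_pos: [0.4658, 0.301, 0.1309]
eef_rot: [3.139, -0.002, 1.608]
force: [-0.5, 1.0, 18.2]
grip_width: 0.0444
```

Call:
carry_out:
  commands: [1, 0, 0, 0, 0, 0, 0, 1, 0, 0, 0, 0, 0, 0, 1, 0, 0, 0, 0, 0, 0, 1, 0, 0, 0, 0, 0, 0, 1, 0, 0, 0, 0, 0, 0, 1, 0, 0, 0, 0, 0, 0]

```text
time_s: 3.55
ee_pos: [0.4667, 0.3016, 0.1327]
eef_rot: [3.135, -0.004, 1.608]
force: [0.0, 2.0, 12.6]
grip_width: 0.0292
```

Run:
```python
from h import *
o=ctrl.get_obs(); print(o["time_s"],o["ee_pos"].round(4),o["eef_rot"].round(3),o["grip_width"],o["force"])
p,d=viewer.camera("side"); q,e=viewer.camera("scene")
cv2.imwrite("pics/d.png",np.hstack([cv2.resize(p[80:170,150:250],(400,360)),cv2.resize(q[80:190,270:380],(400,360))]))
```

```text
3.55 [0.4667 0.3016 0.1327] [ 3.135 -0.004  1.608] 0.02917773740075504 [9.15164328e-03 1.99474323e+00 1.25716330e+01]
```

View pics/d.png

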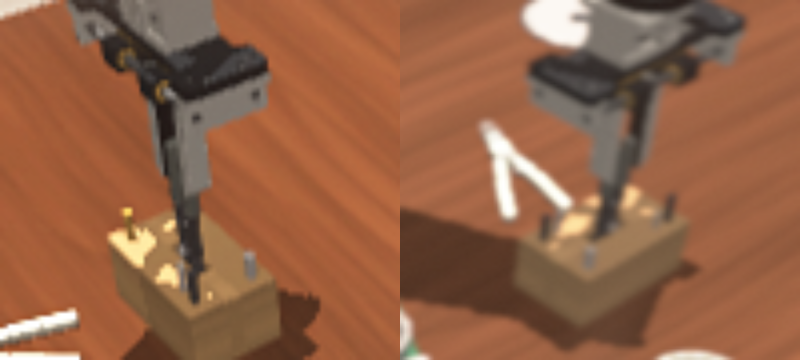

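Width 29 mm means fully squeezed on the stop. I lift and, while the clock stands, fit the ring from the first pictures.

Call:
carry_out:
  commands: [1, 0, 0, 3, 0, 0, 0, 1, 0, 0, 6, 0, 0, 0, 1, 0, 0, 9, 0, 0, 0, 1, 0, 0, 13, 0, 0, 0, 1, 0, 0, 13, 0, 0, 0, 1, 0, 0, 13, 0, 0, 0]

```text
time_s: 4.15
ee_pos: [0.4671, 0.3018, 0.2644]
eef_rot: [3.132, -0.005, 1.608]
force: [0.5, -0.9, -1.7]
grip_width: 0.0294
```

```bash
cat > ringfit.py <<'E'
from h import *
from scipy.optimize import minimize
def model(c,a,s=0.0005):
    """relaxed ring on top plane: sample grid in ring frame"""
    r=np.arange(-.032,.032,s); X,Y=np.meshgrid(r,r); rr=np.hypot(X,Y)
    gap=np.where(X>0,.00725-(X-.020)/.009*.00125,0)
    body=(rr>.02125)&(rr<.02625)
    ear=(X>.0195)&(X<.029)&(abs(Y)<.0115)
    m=(body|ear)&~((X>0)&(abs(Y)<gap))
    return X,Y,m,rr
def fit(i,g,c0,z=.003,w=.05):
    """g: grey (min channel) image; maximise contrast of the ring model"""
    X,Y,m,rr=model(0,0); k=rr<.032; X,Y,m=X[k],Y[k],m[k]
    B=cv2.GaussianBlur(g.astype(np.float32),(0,0),.6)
    def cost(q):
        c,s=np.cos(q[2]),np.sin(q[2])
        W=np.stack([q[0]+c*X-s*Y,q[1]+s*X+c*Y,np.full_like(X,z)],-1)
        uv=proj(i,W).astype(np.float32)
        b=cv2.remap(B,uv[None,:,0],uv[None,:,1],cv2.INTER_LINEAR)[0]
        return -(b[m].mean()-b[~m].mean())
    best=None
    for a in np.arange(-np.pi,np.pi,.35):
        r=minimize(cost,[*c0,a],method="Nelder-Mead",options=dict(initial_simplex=[[c0[0]+dx,c0[1]+dy,a+da] for dx,dy,da in [(0,0,0),(.006,0,0),(0,.006,0),(0,0,.3)]]))
        if best is None or r.fun<best.fun: best=r
    return best
E
python3 - <<'E'
from ringfit import *
for n in ["scene","side"]:
    f=dict(np.load(n+"0.npz")); r=fit(f,f["p"].min(-1),[.466,-.32]); print(n,r.x.round(4),r.fun)
E
```

```text
scene [ 0.4663 -0.3185 -2.3891] -86.3461685180664
side [ 0.465  -0.3204 -2.3878] -129.7593994140625
```

Call:
carry_out:
  commands: [1, -0.2, -4, 0.5, 0, 0, -0.12, 1, -0.4, -8, 0.5, 0, 0, -0.24, 1, -0.6, -12, 0.5, 0, 0, -0.36, 1, -0.7, -15, 0.5, 0, 0, -0.48, 1, -0.8, -18, 0.5, 0, 0, -0.6, 1, -0.9, -21, 0.5, 0, 0, -0.72, 1, -1, -24, 0.5, 0, 0, -0.84, 1, -1.1, -27, 0.5, 0, 0, -0.96, 1, -1.2, -30, 0.5, 0, 0, -1.08, 1, -1.3, -33, 0.5, 0, 0, -1.2, 1, -1.4, -36, 0.5, 0, 0, -1.32, 1, -1.5, -40, 0.5, 0, 0, -1.44]

```text
time_s: 5.15
ee_pos: [0.4513, -0.0988, 0.268]
eef_rot: [3.134, -0.003, 0.163]
force: [0.7, -0.1, -1.2]
grip_width: 0.0293
```

Call:
carry_out:
  commands: [1, 0, -4, 0, 0, 0, -0.12, 1, -0.1, -8, 0, 0, 0, -0.24, 1, -0.2, -12, -2, 0, 0, -0.36, 1, -0.3, -16, -4, 0, 0, -0.48, 1, -0.4, -20, -6, 0, 0, -0.6, 1, -0.4, -23.8, -7.8, 0, 0, -0.72, 1, -0.4, -23.8, -7.8, 0, 0, -0.84, 1, -0.4, -23.8, -7.8, 0, 0, -0.98, 1, -0.4, -23.8, -7.8, 0, 0, -0.98, 1, -0.4, -23.8, -7.8, 0, 0, -0.98]

```text
time_s: 5.98
ee_pos: [0.447, -0.3364, 0.1887]
eef_rot: [3.134, -0.001, -0.814]
force: [-0.1, 0.1, -1.7]
grip_width: 0.029
```

```bash
cat > look.py <<'E'
import sys
from h import *
def look(tag,crops):
    o=ctrl.get_obs(); print(round(o["time_s"],2),o["ee_pos"].round(4),o["eef_rot"].round(3),round(o["grip_width"],4),o["force"].round(1))
    out=[]
    for n,(u,v,w,h) in crops.items():
        i=viewer.camera_info(n); p,d=viewer.camera(n); np.savez(f"{n}_{tag}.npz",p=p,d=d,**i)
        u=int(max(0,min(512-w,u)));v=int(max(0,min(384-h,v)))
        out.append(cv2.resize(p[v:v+h,u:u+w],(int(400*w/h) if 0 else 400,int(400*h/w)),interpolation=cv2.INTER_CUBIC)); print(n,"crop",u,v,w,h)
    H=max(x.shape[0] for x in out)
    cv2.imwrite(f"pics/{tag}.png",np.hstack([cv2.copyMakeBorder(x,0,H-x.shape[0],0,0,0) for x in out]))
    return o
E
python3 - <<'E'
from look import *
look("e",{"side":(270,200,100,120),"scene":(120,190,100,120),})
i=viewer.camera_info("wrist"); p,d=viewer.camera("wrist"); np.savez("wrist_e.npz",p=p,d=d,**i)
e=cv2.imread("pics/e.png"); w=cv2.resize(p,(400,300)); 
a=np.zeros((600,800,3),np.uint8); a[:300,:600]=cv2.resize(e,(600,360))[:300]; a[300:,:400]=w; a[:, :]=a
a=np.hstack([cv2.resize(e,(533,320)),cv2.resize(p,(267,200),interpolation=cv2.INTER_AREA) if 0 else np.zeros((320,0,3),np.uint8)])
cv2.imwrite("pics/e.png",np.vstack([a,cv2.resize(p[:, :],(533,280))]))
E
```

```text
5.98 [ 0.447  -0.3364  0.1887] [ 3.134e+00 -1.000e-03 -8.140e-01] 0.029 [-0.1  0.1 -1.7]
side crop 270 200 100 120
scene crop 120 190 100 120
```

View pics/e.png

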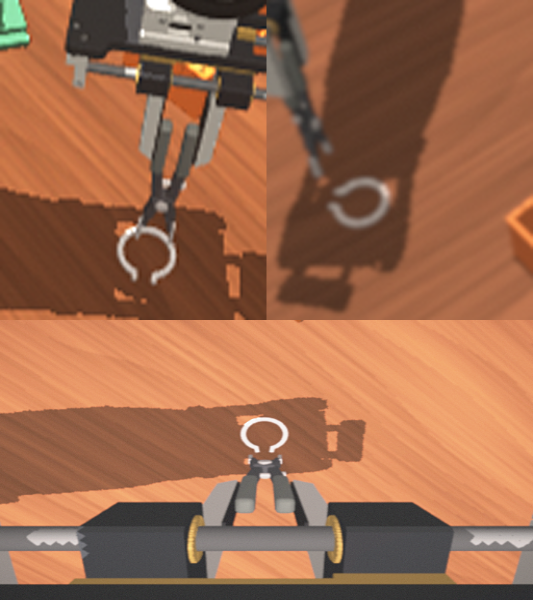

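Side and wrist pictures show the spread tips held just above the ring, whose gap faces the gripper: wrist gap at about (265,455), tips at (265,462). Next I get numbers from the clouds.

Run:
```python
from ringfit import *
T=np.array([.447,-.3364]); a=-.814; U=np.array([[np.cos(a),np.sin(a)],[-np.sin(a),np.cos(a)]]) # jaw, perp
for n in ["side","scene","wrist"]:
    f=dict(np.load(n+"_e.npz")); P=cloud(f,f["d"])
    if n!="scene":
        r=fit(f,f["p"].min(-1),[.4655,-.3195]); print(n,"ring",r.x.round(4),round(float(r.fun),1))
    Q=P[np.isfinite(P[...,0])]; Q=Q[(np.linalg.norm(Q[:,:2]-T,axis=1)<.04)&(Q[:,2]>.03)&(Q[:,2]<.175)]
    L=(Q[:,:2]-T)@U.T
    for z in np.arange(.03,.175,.0145):
        k=(Q[:,2]>=z)&(Q[:,2]<z+.0145)
        if k.sum()>3: print(n,round(z,3),k.sum(),"jaw",np.percentile(L[k,0],[3,50,97]).round(4),"perp",np.percentile(L[k,1],[3,50,97]).round(4),Q[k,2].min().round(3))
```

```text
side ring [ 0.4648 -0.3204 -2.3819] -89.7
side 0.059 7 jaw [-0.013   0.0135  0.0162] perp [-0.0023 -0.0016 -0.0005] 0.066
side 0.074 16 jaw [-0.0137  0.0015  0.0153] perp [-0.0035 -0.0014  0.0013] 0.074
side 0.088 21 jaw [-0.0133 -0.0055  0.0153] perp [-0.0042 -0.0024  0.002 ] 0.089
side 0.102 35 jaw [-0.0107 -0.0029  0.0133] perp [-0.0052 -0.0032  0.0037] 0.103
side 0.117 44 jaw [-0.0084  0.0006  0.0091] perp [-0.0095 -0.0056  0.0079] 0.118
side 0.132 43 jaw [-0.0083  0.0031  0.011 ] perp [-0.0054 -0.0032  0.0025] 0.132
side 0.146 46 jaw [-0.0101  0.0046  0.0151] perp [-0.0048 -0.0029  0.0023] 0.146
side 0.16 39 jaw [-0.0124  0.0055  0.0143] perp [-0.0065 -0.0045 -0.0013] 0.161
scene 0.059 11 jaw [-0.0135 -0.0116  0.0167] perp [-0.0017  0.0017  0.0039] 0.066
scene 0.074 20 jaw [-0.0138  0.014   0.0164] perp [-0.0021  0.0027  0.0049] 0.074
scene 0.088 24 jaw [-0.0106  0.0091  0.0145] perp [-0.002   0.0028  0.0054] 0.089
scene 0.102 30 jaw [-0.0092  0.0109  0.0143] perp [-0.0034  0.0041  0.007 ] 0.103
scene 0.117 35 jaw [-0.0051  0.0083  0.0123] perp [-0.0034  0.0049  0.0108] 0.117
sc
[... 227 characters left out ...]
  0.0074] 0.161
wrist ring [ 0.4672 -0.3187 -2.3728] -141.2
wrist 0.059 16 jaw [-0.0131  0.002   0.0172] perp [0.0057 0.0059 0.006 ] 0.067
wrist 0.074 21 jaw [-0.0127 -0.0099  0.0166] perp [0.0053 0.0058 0.0061] 0.076
wrist 0.088 49 jaw [-0.0123  0.0093  0.0161] perp [0.0007 0.0064 0.0077] 0.088
wrist 0.102 93 jaw [-0.0107  0.0075  0.0145] perp [-0.0001  0.0071  0.0078] 0.103
wrist 0.117 138 jaw [-0.0075  0.0014  0.011 ] perp [-0.0049  0.0097  0.0119] 0.118
wrist 0.132 222 jaw [-0.0076  0.0022  0.0108] perp [0.0007 0.0067 0.0092] 0.132
wrist 0.146 234 jaw [-0.0091  0.0028  0.0151] perp [0.0005 0.0063 0.0069] 0.146
wrist 0.16 158 jaw [-0.0119 -0.0028  0.0147] perp [0.0001 0.0069 0.0082] 0.161
```

Tips need about (-1.8, -0.3) mm. I let the tips shut (opening about 59.5 mm) and re-measure.

Call:
carry_out:
  commands: [-0.1, -0.2, 0, 0, 0, 0, 0, -0.26, -0.2, 0, 0, 0, 0, 0, -0.26, -0.2, 0, 0, 0, 0, 0, -0.26, -0.2, 0, 0, 0, 0, 0, -0.26, -0.2, 0, 0, 0, 0, 0, -0.26, -0.2, 0, 0, 0, 0, 0, -0.26, -0.2, 0, 0, 0, 0, 0, -0.26, -0.2, 0, 0, 0, 0, 0, -0.26, -0.2, 0, 0, 0, 0, 0]

```text
time_s: 6.88
ee_pos: [0.4454, -0.3363, 0.1899]
eef_rot: [3.134, -0.003, -0.813]
force: [0.1, -0.7, -1.0]
grip_width: 0.0593
```

```bash
cat > meas.py <<'E'
from look import *
def meas(tag,bands,ring=True,cams=("side","scene","wrist"),zr=None):
    o=look(tag,{"side":(270,190,100,120),"scene":(120,190,100,120)})
    i=viewer.camera_info("wrist"); p,d=viewer.camera("wrist"); np.savez(f"wrist_{tag}.npz",p=p,d=d,**i)
    T=o["ee_pos"][:2]; a=o["eef_rot"][2]; U=np.array([[np.cos(a),np.sin(a)],[-np.sin(a),np.cos(a)]])
    for n in cams:
        f=dict(np.load(f"{n}_{tag}.npz")); P=cloud(f,f["d"]); Q=P[np.isfinite(P[...,0])]
        Q=Q[(np.linalg.norm(Q[:,:2]-T,axis=1)<.045)]; L=(Q[:,:2]-T)@U.T; h=Q[:,2]-o["ee_pos"][2]
        for z0,z1 in bands:
            k=(h>=z0)&(h<z1)
            if k.sum()>3: print(n,(z0,z1),k.sum(),"jaw mm",(1e3*np.percentile(L[k,0],[2,50,98])).round(1),"perp",(1e3*np.percentile(L[k,1],[2,50,98])).round(1),"zmin",Q[k,2].min().round(4))
E
python3 - <<'E'
from meas import *
meas("f",[(-.135,-.115),(-.115,-.1),(-.075,-.055),(-.03,-.015)])
w=cv2.resize(np.load("wrist_f.npz")["p"][90:200,180:330],(400,293)); e=cv2.imread("pics/f.png")
cv2.imwrite("pics/f.png",np.vstack([cv2.resize(e,(533,320)),cv2.resize(w,(533,280))]))
E
```

```text
6.88 [ 0.4454 -0.3363  0.1899] [ 3.134e+00 -3.000e-03 -8.130e-01] 0.0593 [ 0.1 -0.7 -1. ]
side crop 270 190 100 120
scene crop 120 190 100 120
side (-0.135, -0.115) 7 jaw mm [-3.   5.4  7.6] perp [-2.1 -1.   3.7] zmin 0.0676
side (-0.115, -0.1) 12 jaw mm [-4.7  1.5  8.2] perp [-3.6 -1.7 -0.3] zmin 0.0761
side (-0.075, -0.055) 44 jaw mm [-7.6  1.  10.1] perp [-9.1 -5.1  9.6] zmin 0.1149
side (-0.03, -0.015) 38 jaw mm [-17.5  10.6  20.2] perp [-5.9 -4.1  2.9] zmin 0.16
scene (-0.135, -0.115) 8 jaw mm [-4.9  1.9  7.8] perp [-2.8  1.2  4.5] zmin 0.068
scene (-0.115, -0.1) 20 jaw mm [-6.5 -1.9  8.7] perp [-1.   2.8  4.6] zmin 0.075
scene (-0.075, -0.055) 35 jaw mm [-3.8  8.8 11.3] perp [-3.6  5.6 10.9] zmin 0.115
scene (-0.03, -0.015) 39 jaw mm [-15.   -9.3  22.4] perp [-3.1  4.   6.4] zmin 0.1601
wrist (-0.135, -0.115) 21 jaw mm [-4.  -0.5  7.9] perp [1.6 5.2 5.6] zmin 0.0665
wrist (-0.115, -0.1) 31 jaw mm [-5.5  6.  10.1] perp [4.8 5.3 6.3] zmin 0.0752
wrist (-0.075, -0.055) 134 jaw mm [-7.   1.3 10.3] perp [-7.2  9.3 11.5] zmin 0.1153
wrist (-0.03, -0.015) 267 jaw mm [-17.5  -7.8  21. ] perp [-1.6  5.6  7.7] zmin 0.1599
```

View pics/f.png

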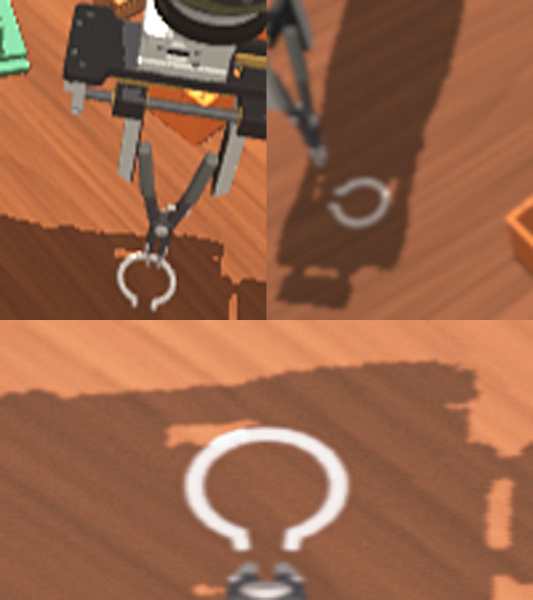

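Call:
carry_out:
  commands: [-0.335, 0, 0, -2, 0, 0, 0, -0.335, 0, 0, -4.5, 0, 0, 0, -0.335, 0, 0, -4.5, 0, 0, 0, -0.335, 0, 0, -4.5, 0, 0, 0, -0.335, 0, 0, -4.5, 0, 0, 0]

```text
time_s: 7.45
ee_pos: [0.4458, -0.3366, 0.1462]
eef_rot: [3.134, -0.004, -0.813]
force: [0.7, 0.5, -1.4]
grip_width: 0.0627
```

Run:
```python
from meas import *
meas("g",[(-.135,-.12),(-.12,-.1),(-.075,-.055),(0,.02)])
from ringfit import fit
f=dict(np.load("wrist_g.npz")); r=fit(f,f["p"].min(-1),[.466,-.319]); print(r.x.round(4),r.fun)
c=proj(f,np.array([.455,-.329,.005])); print(c); u,v=c.astype(int)
w=cv2.resize(f["p"][v-45:v+45,u-60:u+60],(533,400),interpolation=cv2.INTER_CUBIC); s=np.load("side_g.npz"); u,v=proj(s,np.array([.455,-.329,.005])).astype(int); s=cv2.resize(s["p"][v-30:v+15,u-15:u+15],(267,400),interpolation=cv2.INTER_CUBIC)
cv2.imwrite("pics/g.png",np.hstack([s,w]))
```

```text
7.45 [ 0.4458 -0.3366  0.1462] [ 3.134 -0.004 -0.813] 0.0627 [ 0.7  0.5 -1.4]
side crop 270 190 100 120
scene crop 120 190 100 120
side (-0.135, -0.12) 4 jaw mm [-2.3  2.   4.3] perp [-2.3 -0.8  4. ] zmin 0.022
side (-0.12, -0.1) 18 jaw mm [-4.8  1.5  8.3] perp [-3.  -1.9 -0.2] zmin 0.0275
side (-0.075, -0.055) 42 jaw mm [-7.3  1.1 10.4] perp [-9.2 -5.4 10.3] zmin 0.0719
side (0, 0.02) 131 jaw mm [-40.7  19.2  41.8] perp [-10.7  -6.1   3. ] zmin 0.1463
scene (-0.12, -0.1) 19 jaw mm [-4.   4.7  8.5] perp [-2.8  2.   4.5] zmin 0.0295
scene (-0.075, -0.055) 33 jaw mm [-4.3  9.1 11.6] perp [-4.3  4.6 10.1] zmin 0.072
scene (0, 0.02) 106 jaw mm [-39.3 -16.5  44.3] perp [-8.1  5.1  9.6] zmin 0.1463
wrist (-0.135, -0.12) 4 jaw mm [0.9 0.9 0.9] perp [1.8 3.2 4.7] zmin 0.025
wrist (-0.12, -0.1) 40 jaw mm [-4.   2.8  9.4] perp [2.8 5.3 6.1] zmin 0.0268
wrist (-0.075, -0.055) 95 jaw mm [-7.   1.6 10.9] perp [-6.8  9.3 11.5] zmin 0.0713
wrist (0, 0.02) 1253 jaw mm [-39.7 -14.8  41.8] perp [-1.8  7.2 10.5] zmin 0.1462
[ 0.4672 -0.3187 -2.3837] -141.71368408203125
[252.88294749 175.21958658]
```

View pics/g.png

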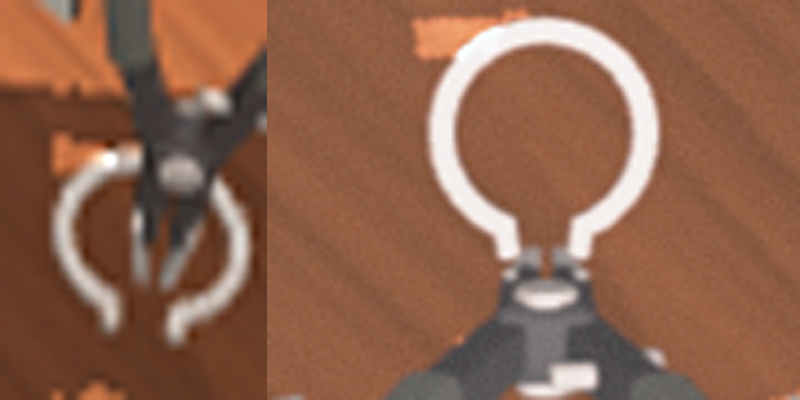

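The wrist crop shows the gap centred at about x=545 and the tips at about 547, with roughly 3 mm between the tips. I open a bit more and go down to just above the ring.

Call:
carry_out:
  commands: [-0.377, -0.05, 0, 0, 0, 0, 0, -0.377, -0.05, 0, -0.6, 0, 0, 0, -0.377, -0.05, 0, -1.3, 0, 0, 0, -0.377, -0.05, 0, -1.3, 0, 0, 0, -0.377, -0.05, 0, -1.3, 0, 0, 0, -0.377, -0.05, 0, -1.3, 0, 0, 0]

```text
time_s: 8.1
ee_pos: [0.4453, -0.3366, 0.1331]
eef_rot: [3.134, -0.005, -0.813]
force: [1.4, 0.0, -1.3]
grip_width: 0.0647
```

```bash
cat > near.py <<'E'
from meas import *
import sys
def near(tag,c=(.452,-.332,.004)):
    meas(tag,[(-.13,-.1),(-.075,-.055)])
    out=[]
    for n,hw in (("wrist",(45,34)),("side",(20,15)),("scene",(20,15))):
        f=np.load(f"{n}_{tag}.npz"); u,v=proj(f,np.array(c)).astype(int); print(n,u-hw[0],v-hw[1])
        out.append(cv2.resize(f["p"][v-hw[1]:v+hw[1],u-hw[0]:u+hw[0]],(400,300),interpolation=cv2.INTER_CUBIC))
    cv2.imwrite(f"pics/{tag}.png",np.vstack([cv2.resize(out[0],(800,600))[:360],np.hstack(out[1:])])[:600])
E
python3 -c "
from near import *
near('i')"
```

```text
8.1 [ 0.4453 -0.3366  0.1331] [ 3.134 -0.005 -0.813] 0.0647 [ 1.4  0.  -1.3]
side crop 270 190 100 120
scene crop 120 190 100 120
side (-0.13, -0.1) 46 jaw mm [-23.3   1.3  30.3] perp [-24.5   1.4  40.2] zmin 0.0031
side (-0.075, -0.055) 36 jaw mm [-7.8  1.   9.9] perp [-9.8 -4.7 -1.5] zmin 0.0584
scene (-0.13, -0.1) 118 jaw mm [-33.9   0.5  35.6] perp [-36.    5.   41.5] zmin 0.0031
scene (-0.075, -0.055) 25 jaw mm [-3.3  8.7 11.6] perp [-3.9  4.5 10.1] zmin 0.0587
wrist (-0.13, -0.1) 157 jaw mm [-22.6  -1.1  26.8] perp [ 0.9 11.  39.8] zmin 0.0031
wrist (-0.075, -0.055) 86 jaw mm [-6.6  0.8 10.9] perp [-7.2  9.6 11.6] zmin 0.0597
wrist 208 147
side 303 285
scene 127 249
```

View pics/i.png

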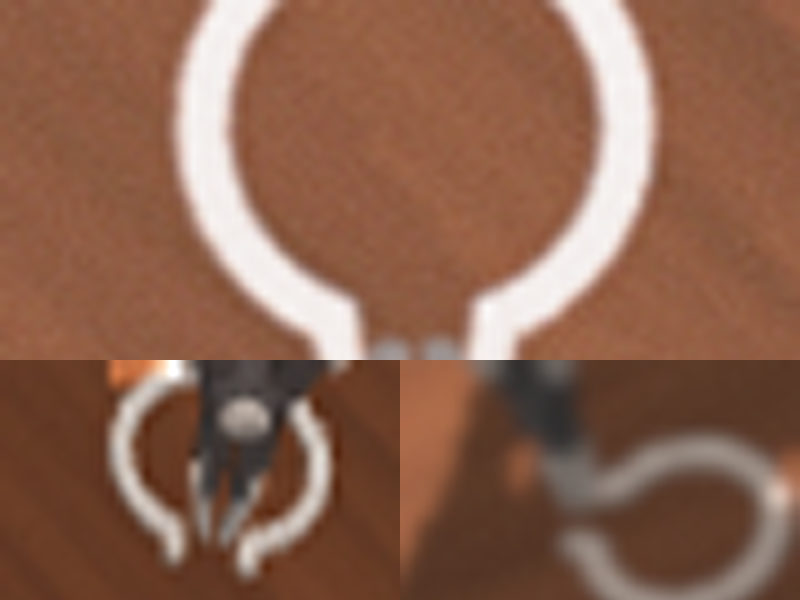

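Both tips lie centred in the gap (wrist crop: gap centre x=417, tips 370 to 465). I go down between the ears.

Call:
carry_out:
  commands: [-0.377, 0, 0, -0.3, 0, 0, 0, -0.377, 0, 0, -0.5, 0, 0, 0, -0.377, 0, 0, -0.6, 0, 0, 0, -0.377, 0, 0, -0.6, 0, 0, 0]

```text
time_s: 8.58
ee_pos: [0.4453, -0.3366, 0.127]
eef_rot: [3.134, -0.005, -0.813]
force: [-0.1, -0.4, -0.7]
grip_width: 0.0645
```

```bash
python3 -c "
from near import *
near('j',(.449,-.335,.003))
a=cv2.imread('pics/j.png')
f=np.load('wrist_j.npz'); w=cv2.resize(f['p'][155:215,208:288],(400,300),interpolation=cv2.INTER_CUBIC)
s=np.load('side_j.npz'); u,v=proj(s,np.array([.449,-.335,.003])).astype(int)
cv2.imwrite('pics/j.png',np.hstack([w,cv2.resize(s['p'][v-18:v+12,u-20:u+20],(400,300),interpolation=cv2.INTER_CUBIC)]))
"
```

```text
8.58 [ 0.4453 -0.3366  0.127 ] [ 3.134 -0.005 -0.813] 0.0645 [-0.1 -0.4 -0.7]
side crop 270 190 100 120
scene crop 120 190 100 120
side (-0.13, -0.1) 904 jaw mm [-40.5  -1.9  40.5] perp [-40.5  -3.7  38.3] zmin -0.003
side (-0.075, -0.055) 30 jaw mm [-7.1  0.4  9.3] perp [-10.   -5.9   3. ] zmin 0.0535
scene (-0.13, -0.1) 718 jaw mm [-41.2   4.5  41. ] perp [-40.9   3.2  41.1] zmin -0.0029
scene (-0.075, -0.055) 32 jaw mm [-3.6  8.7 10.7] perp [-5.   4.9 10.4] zmin 0.0521
wrist (-0.13, -0.1) 4869 jaw mm [-40.9  -1.   40.8] perp [-40.9   8.9  41.1] zmin -0.0028
wrist (-0.075, -0.055) 81 jaw mm [-6.6  1.6 11. ] perp [-7.   9.6 11.6] zmin 0.0524
wrist 208 152
side 303 286
scene 126 249
```

View pics/j.png

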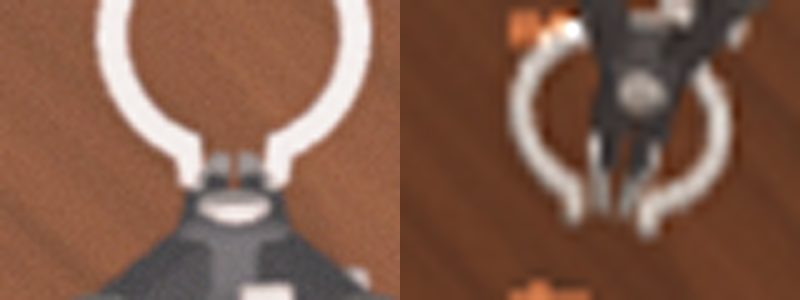

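The two views agree if the tips still stand about 4 mm up (earlier lowest-point readings were also about 4 mm high) at a radius of about 26 mm. I go down further, watching the force.

Call:
carry_out:
  commands: [-0.377, 0.04, 0.03, -0.1, 0, 0, 0, -0.377, 0.04, 0.03, -0.2, 0, 0, 0, -0.377, 0.04, 0.03, -0.3, 0, 0, 0, -0.377, 0.04, 0.03, -0.3, 0, 0, 0, -0.377, 0.04, 0.03, -0.3, 0, 0, 0]

```text
time_s: 9.15
ee_pos: [0.4458, -0.3363, 0.1243]
eef_rot: [3.134, -0.005, -0.813]
force: [-0.7, 0.1, -1.0]
grip_width: 0.0649
```

Call:
carry_out:
  commands: [-0.377, 0, 0, -0.05, 0, 0, 0, -0.377, 0, 0, -0.1, 0, 0, 0, -0.377, 0, 0, -0.1, 0, 0, 0, -0.377, 0, 0, -0.1, 0, 0, 0]

```text
time_s: 9.48
ee_pos: [0.4458, -0.3364, 0.1233]
eef_rot: [3.134, -0.005, -0.813]
force: [0.4, -0.2, -1.4]
grip_width: 0.0648
```

```bash
python3 -c "
from near import *
near('k',(.449,-.335,.003))
from ringfit import fit
for n in ('wrist','side'):
    f=dict(np.load(n+'_k.npz')); r=fit(f,f['p'].min(-1),[.466,-.319]); print(n,r.x.round(4))
f=np.load('wrist_k.npz'); w=cv2.resize(f['p'][150:210,208:288],(400,300),interpolation=cv2.INTER_CUBIC)
s=np.load('side_k.npz'); u,v=proj(s,np.array([.449,-.335,.003])).astype(int)
cv2.imwrite('pics/k.png',np.hstack([w,cv2.resize(s['p'][v-18:v+12,u-20:u+20],(400,300),interpolation=cv2.INTER_CUBIC)]))
"
```

```text
9.48 [ 0.4458 -0.3364  0.1233] [ 3.134 -0.005 -0.813] 0.0648 [ 0.4 -0.2 -1.4]
side crop 270 190 100 120
scene crop 120 190 100 120
side (-0.13, -0.1) 937 jaw mm [-40.3  -1.8  40.1] perp [-40.3  -4.2  36.6] zmin -0.005
side (-0.075, -0.055) 33 jaw mm [-7.9  1.9 11.5] perp [-9.7 -5.   2.8] zmin 0.0487
scene (-0.13, -0.1) 715 jaw mm [-39.8   4.8  40.7] perp [-39.9   3.5  40.4] zmin -0.0052
scene (-0.075, -0.055) 28 jaw mm [-3.9  8.9 10.6] perp [-4.   5.1 10. ] zmin 0.0489
wrist (-0.13, -0.1) 4982 jaw mm [-41.1  -1.1  41. ] perp [-40.7   9.   41.4] zmin -0.0028
wrist (-0.075, -0.055) 94 jaw mm [-6.6  1.5 10.8] perp [-7.2  9.6 11.6] zmin 0.0488
wrist 208 153
side 303 286
scene 126 249
wrist [ 0.4672 -0.3187  3.9053]
side [ 0.4644 -0.3209  0.9069]
```

View pics/k.png

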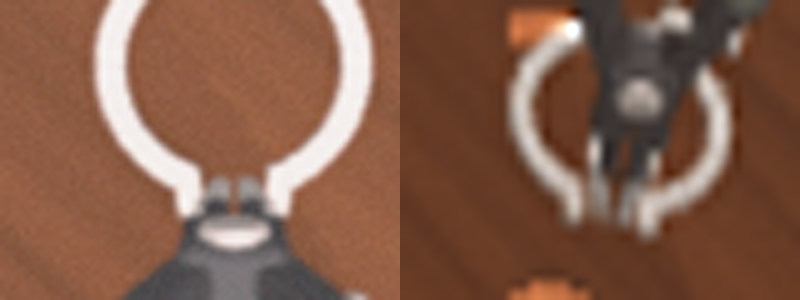

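Call:
carry_out:
  commands: [-0.377, 0, 0, -0.05, 0, 0, 0, -0.377, 0, 0, -0.1, 0, 0, 0, -0.377, 0, 0, -0.1, 0, 0, 0, -0.377, 0, 0, -0.1, 0, 0, 0]

```text
time_s: 9.97
ee_pos: [0.4458, -0.3363, 0.1223]
eef_rot: [3.134, -0.005, -0.813]
force: [-0.5, 0.8, -1.5]
grip_width: 0.0649
```

Call:
carry_out:
  commands: [-0.377, 0, 0, -0.05, 0, 0, 0, -0.377, 0, 0, -0.1, 0, 0, 0, -0.377, 0, 0, -0.1, 0, 0, 0, -0.377, 0, 0, -0.1, 0, 0, 0]

```text
time_s: 10.3
ee_pos: [0.4459, -0.3365, 0.1217]
eef_rot: [3.134, -0.006, -0.813]
force: [-0.2, 0.4, 4.3]
grip_width: 0.065
```

Bench contact came at TCP z about 0.122. I squeeze now, keeping a light downward bias because the tips rise on their arcs.

Call:
carry_out:
  commands: [-0.2, 0, 0, 0, 0, 0, 0, 0, 0, 0, -0.05, 0, 0, 0, 0.1, 0, 0, -0.1, 0, 0, 0, 0.2, 0, 0, -0.1, 0, 0, 0, 0.3, 0, 0, -0.15, 0, 0, 0, 1, 0, 0, -0.15, 0, 0, 0, 1, 0, 0, -0.15, 0, 0, 0, 1, 0, 0, -0.15, 0, 0, 0, 1, 0, 0, -0.15, 0, 0, 0, 1, 0, 0, -0.15, 0, 0, 0]

```text
time_s: 11.13
ee_pos: [0.4484, -0.3388, 0.1237]
eef_rot: [3.135, -0.016, -0.813]
force: [4.8, -4.3, 19.9]
grip_width: 0.0301
```

```bash
python3 -c "
from near import *
near('l',(.449,-.335,.003))
f=np.load('wrist_l.npz'); w=cv2.resize(f['p'][140:215,198:298],(400,300),interpolation=cv2.INTER_CUBIC)
s=np.load('side_l.npz'); u,v=proj(s,np.array([.449,-.335,.003])).astype(int)
cv2.imwrite('pics/l.png',np.hstack([w,cv2.resize(s['p'][v-18:v+12,u-20:u+20],(400,300),interpolation=cv2.INTER_CUBIC)]))
"
```

```text
11.13 [ 0.4484 -0.3388  0.1237] [ 3.135 -0.016 -0.813] 0.0301 [ 4.8 -4.3 19.9]
side crop 270 190 100 120
scene crop 120 190 100 120
side (-0.13, -0.1) 941 jaw mm [-40.3  -2.8  40.7] perp [-41.   -4.7  38.1] zmin -0.0058
side (-0.075, -0.055) 54 jaw mm [-4.3  5.2 15.2] perp [-9.3 -5.3  4.4] zmin 0.0488
scene (-0.13, -0.1) 681 jaw mm [-39.9   5.3  40.9] perp [-40.5   4.3  40.3] zmin -0.0043
scene (-0.075, -0.055) 42 jaw mm [ 1.2 13.8 17.9] perp [-6.2  2.9 10. ] zmin 0.0498
wrist (-0.13, -0.1) 4893 jaw mm [-41.   -2.7  41. ] perp [-37.5   9.3  41.5] zmin -0.0028
wrist (-0.075, -0.055) 250 jaw mm [-3.4  5.3 17.2] perp [-7.1  7.9 11.4] zmin 0.0488
wrist 203 153
side 303 286
scene 126 249
```

View pics/l.png

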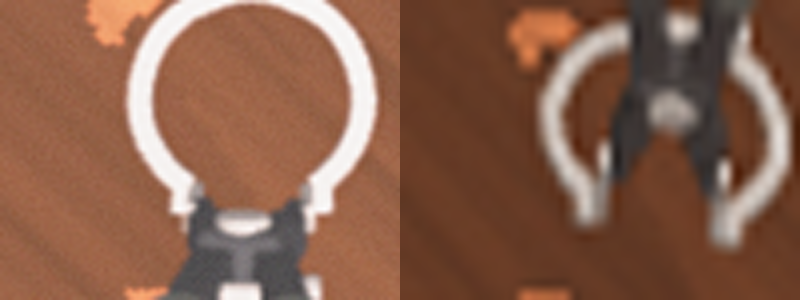

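The ring is spread, with the ears at the tips and a width of 30 mm. The pliers shifted about 4 mm along the jaws. I lift gently and check.

Call:
carry_out:
  commands: [1, 0, 0, 0.3, 0, 0, 0, 1, 0, 0, 0.6, 0, 0, 0, 1, 0, 0, 1, 0, 0, 0, 1, 0, 0, 2, 0, 0, 0, 1, 0, 0, 3.5, 0, 0, 0, 1, 0, 0, 5, 0, 0, 0, 1, 0, 0, 5, 0, 0, 0, 1, 0, 0, 5, 0, 0, 0, 1, 0, 0, 5, 0, 0, 0]

```text
time_s: 12.03
ee_pos: [0.4481, -0.3385, 0.1728]
eef_rot: [3.135, -0.015, -0.813]
force: [0.7, 0.4, -1.2]
grip_width: 0.0293
```

```bash
cat > ringpose.py <<'E'
from meas import *
def bright(f,C,r=.06):
    """bright ring pixels near C (world), cloud pts"""
    P=cloud(f,f["d"]); g=f["p"].astype(int); s=(g.max(-1)-g.min(-1)<45)&(g.min(-1)>95)
    k=s&np.isfinite(P[...,0])&(np.linalg.norm(P[...,:2]-C[:2],axis=-1)<r)&(abs(P[...,2]-C[2])<.015)
    return P[k]
def plane(Q):
    c=Q.mean(0); n=np.linalg.svd(Q-c)[2][2]; n*=np.sign(n[2]); return c,n
def circ(Q):
    A=np.c_[2*Q[:,:2],np.ones(len(Q))]; x=np.linalg.lstsq(A,(Q[:,:2]**2).sum(1),rcond=None)[0]
    return x[:2],np.sqrt(x[2]+x[:2]@x[:2])
E
python3 -c "
from ringpose import *
meas('m',[(-.135,-.1),(-.075,-.055)])
o=ctrl.get_obs(); T=o['ee_pos']; a=o['eef_rot'][2]; v=np.array([-np.sin(a),np.cos(a)])
C=np.r_[T[:2]+.024*v+.004*np.array([np.cos(a),np.sin(a)]),T[2]-.122]
for n in ('wrist','side','scene'):
    f=dict(np.load(n+'_m.npz')); Q=bright(f,C); 
    if len(Q)<20: print(n,len(Q)); continue
    c,nn=plane(Q); q,r=circ(Q); d=q-T[:2]; print(n,len(Q),'z',c[2].round(4),'n',nn.round(3),'centre',q.round(4),'R',r.round(4),'jaw',(d@[np.cos(a),np.sin(a)]).round(4),'perp',(d@v).round(4))
out=[]
for n,hw in (('wrist',(60,45)),('side',(32,24))):
    f=np.load(n+'_m.npz'); u,w=proj(f,C).astype(int); u=max(u,hw[0]);w=max(w,hw[1]); out.append(cv2.resize(f['p'][w-hw[1]:w+hw[1],u-hw[0]:u+hw[0]],(400,300),interpolation=cv2.INTER_CUBIC))
cv2.imwrite('pics/m.png',np.hstack(out))
"
```

```text
12.03 [ 0.4481 -0.3385  0.1728] [ 3.135 -0.015 -0.813] 0.0293 [ 0.7  0.4 -1.2]
side crop 270 190 100 120
scene crop 120 190 100 120
side (-0.135, -0.1) 105 jaw mm [-24.6  -8.6  32.6] perp [-2.8 11.5 39.9] zmin 0.047
side (-0.075, -0.055) 64 jaw mm [-7.8  2.3 11.8] perp [-9.3 -5.2  6.3] zmin 0.0985
scene (-0.135, -0.1) 103 jaw mm [-24.6  15.8  31.8] perp [-2.3 10.7 37.4] zmin 0.0471
scene (-0.075, -0.055) 49 jaw mm [-5.8  9.1 13.2] perp [-5.5  4.5  9.8] zmin 0.0995
wrist (-0.135, -0.1) 502 jaw mm [-24.3 -11.8  32. ] perp [-0.1 16.1 39.8] zmin 0.0469
wrist (-0.075, -0.055) 274 jaw mm [-6.7  2.7 12.9] perp [-6.7  7.9 11.6] zmin 0.0979
wrist 820 z 0.0512 n [0.02  0.03  0.999] centre [ 0.4695 -0.3236] R 0.0269 jaw 0.0039 perp 0.0259
side 109 z 0.0515 n [0.043 0.049 0.998] centre [ 0.4669 -0.3253] R 0.027 jaw 0.0033 perp 0.0228
scene 131 z 0.0521 n [0.032 0.06  0.998] centre [ 0.4686 -0.3237] R 0.0269 jaw 0.0033 perp 0.0251
```

View pics/m.png

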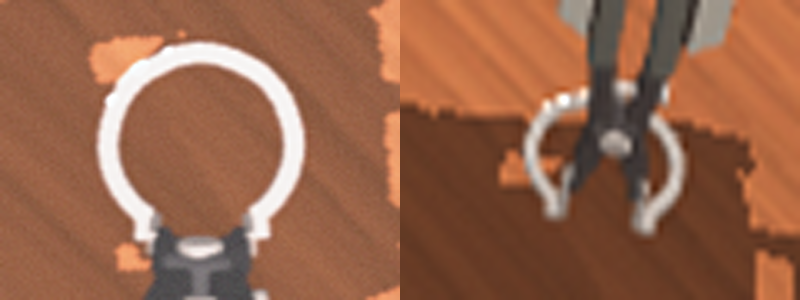

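The pictures show the ring spread on both tips and lifted; that was the 12th picture viewed, so I work from numbers from here. I check the tilt bias on the flat-ring pictures and carry the ring above the axle.

```bash
python3 -c "
from ringpose import *
for n in ('wrist','side','scene'):
  for t in ('f','e'):
    f=dict(np.load(n+'_'+t+'.npz')); Q=bright(f,np.array([.4655,-.3195,.003]),.035); 
    if len(Q)>20: c,nn=plane(Q);print(n,t,len(Q),c.round(4),nn.round(3),circ(Q))
"
```

```text
wrist f 662 [ 0.4675 -0.318   0.0021] [-0.005  0.004  1.   ] (array([ 0.46663319, -0.31924842]), np.float64(0.024227126731735934))
wrist e 631 [ 0.4677 -0.318   0.0021] [-0.004  0.002  1.   ] (array([ 0.46668138, -0.31918524]), np.float64(0.024194878522374067))
side f 124 [ 0.465  -0.3207  0.0018] [0.013 0.009 1.   ] (array([ 0.46472222, -0.32094292]), np.float64(0.024205444580336348))
side e 125 [ 0.4657 -0.3208  0.0019] [0.012 0.01  1.   ] (array([ 0.46475765, -0.32068659]), np.float64(0.02438937681817814))
scene f 144 [ 0.4673 -0.3185  0.0027] [-0.001  0.007  1.   ] (array([ 0.46607503, -0.31921192]), np.float64(0.02422064247969203))
scene e 143 [ 0.467  -0.3184  0.0023] [0.006 0.004 1.   ] (array([ 0.46579092, -0.31910894]), np.float64(0.024131311965637257))
```

Call:
carry_out:
  commands: [1, 0, 0, 3, 0, 0, 0, 1, 0, 0, 6, 0, 0, 0, 1, -0.1, 2, 8, 0, 0, 0, 1, -0.2, 5, 8.5, 0, 0, 0, 1, -0.3, 8.5, 8.5, 0, 0, 0, 1, -0.4, 12, 8.5, 0, 0, 0, 1, -0.5, 16, 8.5, 0, 0, 0, 1, -0.6, 20, 8.5, 0, 0, 0, 1, -0.7, 24, 8.5, 0, 0, 0, 1, -0.8, 27, 8.5, 0, 0, 0, 1, -0.8, 29.5, 8.5, 0, 0, 0, 1, -0.8, 31, 8.5, 0, 0, 0]

```text
time_s: 13.18
ee_pos: [0.4397, -0.0262, 0.2575]
eef_rot: [3.135, -0.014, -0.811]
force: [-0.1, 0.8, -1.3]
grip_width: 0.029
```

Call:
carry_out:
  commands: [1, 0, 2, 0, 0, 0, 0, 1, 0, 3.5, 0, 0, 0, 0, 1, 0, 4.3, 0, 0, 0, 0, 1, 0, 4.5, 0, 0, 0, 0, 1, 0, 4.5, 0, 0, 0, 0, 1, 0, 4.5, 0, 0, 0, 0]

```text
time_s: 13.68
ee_pos: [0.4397, 0.0182, 0.2574]
eef_rot: [3.134, -0.014, -0.811]
force: [-0.0, -0.4, -0.8]
grip_width: 0.0293
```

```bash
cat > ax.py <<'E'
from ringpose import *
def ax(tag,dz=.122,jaw=.0035,perp=.0245):
    o=ctrl.get_obs(); T=o['ee_pos']; a=o['eef_rot'][2]; v=np.array([-np.sin(a),np.cos(a)]); w=np.array([np.cos(a),np.sin(a)])
    print(round(o["time_s"],2),T.round(4),o["eef_rot"].round(3),round(o["grip_width"],4),o["force"].round(1))
    C=np.r_[T[:2]+perp*v+jaw*w,T[2]-dz]
    for n in ('wrist','side','scene'):
        i=viewer.camera_info(n); p,d=viewer.camera(n); np.savez(f"{n}_{tag}.npz",p=p,d=d,**i)
        f=dict(p=p,d=d,**i); P=cloud(f,d); Q=P[np.isfinite(P[...,0])]
        L=Q[:,:2]-C[:2]; rr=np.linalg.norm(L,axis=1)
        k=(rr>.0225)&(rr<.033)&(abs(Q[:,2]-C[2])<.006)&((L@v)>-.017); R=Q[k]
        for _ in range(3):
            c,nn=plane(R); e=(R-c)@nn; q,r=circ(R); e2=np.linalg.norm(R[:,:2]-q,axis=1)-r; R=R[(abs(e)<.0025)&(abs(e2)<.004)]
        t=Q[(np.linalg.norm(Q[:,:2]-[.46,.031],axis=1)<.03)&(abs(Q[:,2]-.104)<.0018)]
        s="" if len(t)<15 else f"top {len(t)} {np.round(cv2.minEnclosingCircle(t[:,:2].astype(np.float32)),4) if 0 else t[:,:2].mean(0).round(4)} z {t[:,2].mean():.4f} circ {np.round(cv2.minEnclosingCircle(t[:,:2].astype(np.float32))[0],4)}"
        b=Q[(np.linalg.norm(Q[:,:2]-[.46,.031],axis=1)<.045)&(abs(Q[:,2]-.09)<.0025)&(np.linalg.norm(Q[:,:2]-[.46,.031],axis=1)>.026)]
        sb="" if len(b)<15 else f"bearing {len(b)} c {np.round(cv2.minEnclosingCircle(b[:,:2].astype(np.float32))[0],4)} z {b[:,2].mean():.4f}"
        print(n,"ring",len(R),q.round(4),'R',r.round(4),'z',c[2].round(4),'n',nn.round(3),'tilt along perp',(nn[:2]@v).round(3),'jaw',(nn[:2]@w).round(3),"|",s,sb)
E
python3 -c "
from ax import *
ax('n')"
```

```text
13.68 [0.4397 0.0182 0.2574] [ 3.134 -0.014 -0.811] 0.0293 [-0.  -0.4 -0.8]
wrist ring 705 [0.4615 0.0334] R 0.0267 z 0.1357 n [0.011 0.017 1.   ] tilt along perp 0.02 jaw -0.005 | top 1158 [0.4625 0.0333] z 0.1036 circ [0.4623 0.0329] bearing 1124 c [0.4622 0.0331] z 0.0894
side ring 47 [0.4605 0.032 ] R 0.0266 z 0.1353 n [0.022 0.023 0.999] tilt along perp 0.032 jaw -0.002 | top 85 [0.4593 0.0308] z 0.1037 circ [0.4602 0.0307] bearing 149 c [0.4599 0.0322] z 0.0895
scene ring 69 [0.4599 0.0321] R 0.0272 z 0.1361 n [-0.023  0.027  0.999] tilt along perp 0.002 jaw -0.035 | top 81 [0.4635 0.029 ] z 0.1040 circ [0.462  0.0313] bearing 161 c [0.4598 0.0315] z 0.0902
```

Above the axle, the wrist shows the ring centre within 1 mm of the axis and a tilt of about 0.02 rad. I correct the small offset and tilt and go down to just above the shaft end.

Call:
carry_out:
  commands: [1, -0.1, -0.2, -0.6, 0.014, -0.0145, 0, 1, -0.12, -0.21, -1.2, 0.014, -0.0145, 0, 1, -0.12, -0.21, -1.8, 0.014, -0.0145, 0, 1, -0.12, -0.21, -2.3, 0.014, -0.0145, 0, 1, -0.12, -0.21, -2.3, 0.014, -0.0145, 0, 1, -0.12, -0.21, -2.3, 0.014, -0.0145, 0]

```text
time_s: 14.33
ee_pos: [0.4385, 0.0161, 0.2342]
eef_rot: [-3.129, -0.014, -0.812]
force: [-1.0, -0.0, -2.3]
grip_width: 0.0298
```

```bash
python3 -c "
from ax import *
ax('o')"
```

```text
14.33 [0.4385 0.0161 0.2342] [-3.129 -0.014 -0.812] 0.0298 [-1.  -0.  -2.3]
wrist ring 707 [0.4618 0.0328] R 0.0268 z 0.1133 n [-0.006  0.003  1.   ] tilt along perp -0.002 jaw -0.007 | top 1326 [0.4624 0.0332] z 0.1036 circ [0.462  0.0329] bearing 1147 c [0.4621 0.033 ] z 0.0895
side ring 46 [0.4602 0.0312] R 0.0273 z 0.1135 n [0.    0.008 1.   ] tilt along perp 0.005 jaw -0.006 | top 68 [0.4598 0.0321] z 0.1038 circ [0.4606 0.0314] bearing 135 c [0.46   0.0322] z 0.0896
scene ring 69 [0.4606 0.0317] R 0.0271 z 0.1143 n [-0.01   0.004  1.   ] tilt along perp -0.005 jaw -0.01 | top 77 [0.4581 0.0329] z 0.1042 circ [0.4621 0.0315] bearing 140 c [0.4593 0.0326] z 0.0901
```

Now level and centred within about 0.5 mm. I slide it down slowly.

Call:
carry_out:
  commands: [1, 0.02, 0.03, -0.3, 0, 0, 0, 1, 0.02, 0.03, -0.6, 0, 0, 0, 1, 0.02, 0.03, -0.9, 0, 0, 0, 1, 0.02, 0.03, -1.1, 0, 0, 0, 1, 0.02, 0.03, -1.3, 0, 0, 0, 1, 0.02, 0.03, -1.5, 0, 0, 0, 1, 0.02, 0.03, -1.5, 0, 0, 0]

```text
time_s: 15.07
ee_pos: [0.4387, 0.0164, 0.2193]
eef_rot: [-3.129, -0.014, -0.812]
force: [-0.4, 0.9, -2.1]
grip_width: 0.0295
```

```bash
python3 -c "
from ax import *
ax('p')"
```

```text
15.07 [0.4387 0.0164 0.2193] [-3.129 -0.014 -0.812] 0.0295 [-0.4  0.9 -2.1]
wrist ring 693 [0.462 0.033] R 0.0268 z 0.0983 n [-0.006  0.001  1.   ] tilt along perp -0.004 jaw -0.005 | top 1460 [0.4623 0.0333] z 0.1036 circ [0.4609 0.0327] bearing 1342 c [0.4622 0.0329] z 0.0895
side ring 47 [0.4619 0.0331] R 0.027 z 0.0981 n [-0.018 -0.011  1.   ] tilt along perp -0.02 jaw -0.005 | top 69 [0.4604 0.0272] z 0.1037 circ [0.4561 0.0281] bearing 121 c [0.4594 0.0319] z 0.0894
scene ring 55 [0.4599 0.0324] R 0.0271 z 0.0992 n [-0.011 -0.028  1.   ] tilt along perp -0.027 jaw 0.013 | top 106 [0.4609 0.0308] z 0.1040 circ [0.4596 0.0308] bearing 120 c [0.4589 0.0314] z 0.0902
```

Call:
carry_out:
  commands: [1, 0, 0, -0.15, 0, 0, 0, 1, 0, 0, -0.3, 0, 0, 0, 1, 0, 0, -0.4, 0, 0, 0, 1, 0, 0, -0.5, 0, 0, 0, 1, 0, 0, -0.53, 0, 0, 0, 1, 0, 0, -0.55, 0, 0, 0, 1, 0, 0, -0.55, 0, 0, 0, 1, 0, 0, -0.55, 0, 0, 0]

```text
time_s: 15.88
ee_pos: [0.439, 0.0164, 0.2145]
eef_rot: [-3.128, -0.015, -0.812]
force: [-0.2, 0.2, 1.9]
grip_width: 0.0294
```

```bash
python3 -c "
from ax import *
ax('q')"
```

```text
15.88 [0.439  0.0164 0.2145] [-3.128 -0.015 -0.812] 0.0294 [-0.2  0.2  1.9]
wrist ring 673 [0.4609 0.0324] R 0.028 z 0.0928 n [-0.043 -0.021  0.999] tilt along perp -0.045 jaw -0.014 | top 1510 [0.4624 0.0333] z 0.1036 circ [0.4611 0.0316] bearing 1470 c [0.4621 0.033 ] z 0.0896
side ring 32 [0.4594 0.0312] R 0.0291 z 0.0913 n [-0.056 -0.028  0.998] tilt along perp -0.06 jaw -0.018 | top 55 [0.4613 0.0272] z 0.1038 circ [0.4581 0.0289] bearing 138 c [0.4601 0.0319] z 0.0899
scene ring 49 [0.4595 0.0314] R 0.0288 z 0.0928 n [ 0.017 -0.039  0.999] tilt along perp -0.014 jaw 0.04 | top 100 [0.4601 0.0303] z 0.1040 circ [0.4586 0.0293] bearing 128 c [0.4614 0.0335] z 0.0903
```

Light contact, about 4 N. The bearing contaminates that fit, so I refit with a narrower height band.

```bash
python3 -c "
from ax import *
v=np.array([.726,.688]);w=np.array([.688,-.726])
for n,c0,off in (('wrist',(.4622,.0331),0),('side',(.460,.0315),.0003),('scene',(.4608,.0316),.0006)):
    f=dict(np.load(n+'_q.npz')); P=cloud(f,f['d']); Q=P[np.isfinite(P[...,0])]; L=Q[:,:2]-c0; rr=np.linalg.norm(L,axis=1)
    k=(rr>.0238)&(rr<.0305)&(Q[:,2]>.0908+off)&(Q[:,2]<.097)&((L@v)>-.017); R=Q[k]
    for _ in range(4):
        c,nn=plane(R); e=(R-c)@nn; q,r=circ(R); R=R[abs(e)<.0012]
    print(n,len(R),q.round(4),r.round(4),c[2].round(4),nn.round(3))
    for lo,hi in ((-.03,-.01),(-.01,.01),(.01,.03)):
        kk=((R[:,:2]-q)@v>lo)&((R[:,:2]-q)@v<hi); print('  perp',lo,kk.sum(),np.median(R[kk,2]).round(4), end='')
        kk=((R[:,:2]-q)@w>lo)&((R[:,:2]-q)@w<hi); print('  jaw',kk.sum(),np.median(R[kk,2]).round(4))
"
```

```text
wrist 601 [0.4624 0.0333] 0.0268 0.0935 [-0.003  0.002  1.   ]
  perp -0.03 78 0.0934  jaw 242 0.0934
  perp -0.01 205 0.0935  jaw 107 0.0936
  perp 0.01 318 0.0935  jaw 252 0.0935
side 20 [0.4613 0.0328] 0.0274 0.0932 [0.025 0.056 0.998]
  perp -0.03 8 0.094  jaw 7 0.0928
  perp -0.01 8 0.0932  jaw 0 nan
  perp 0.01 4 0.092  jaw 13 0.0935
scene 24 [0.4605 0.0322] 0.0274 0.0941 [ 0.037 -0.025  0.999]
  perp -0.03 1 0.0939  jaw 4 0.0954
  perp -0.01 8 0.0934  jaw 6 0.0945
  perp 0.01 15 0.0945  jaw 14 0.0934
  return _methods._mean(a, axis=axis, dtype=dtype,
  ret = ret.dtype.type(ret / rcount)
```

Call:
carry_out:
  commands: [1, 0, 0, -0.05, 0, 0, 0, 1, 0, 0, -0.1, 0, 0, 0, 1, 0, 0, -0.1, 0, 0, 0, 1, 0, 0, -0.1, 0, 0, 0, 1, 0, 0, -0.1, 0, 0, 0, 1, 0, 0, -0.1, 0, 0, 0]

```text
time_s: 16.53
ee_pos: [0.4393, 0.0163, 0.2142]
eef_rot: [-3.127, -0.016, -0.812]
force: [-1.9, -0.6, 9.1]
grip_width: 0.0293
```

```bash
python3 -c "
from h import *
from ringpose import plane,circ
v=np.array([.726,.688])
for t in 'r','s':
    o=ctrl.get_obs(); print(o['time_s'],o['ee_pos'].round(4),o['force'].round(1),o['grip_width'].round(4),abs(o['joint_vel']).max().round(4))
    i=viewer.camera_info('wrist'); p,d=viewer.camera('wrist'); f=dict(i,p=p,d=d); P=cloud(f,d); Q=P[np.isfinite(P[...,0])]; L=Q[:,:2]-[.4622,.0331]; rr=np.linalg.norm(L,axis=1)
    R=Q[(rr>.0238)&(rr<.0305)&(Q[:,2]>.0908)&(Q[:,2]<.097)&((L@v)>-.017)]
    for _ in range(4):
        c,nn=plane(R); R=R[abs((R-c)@nn)<.0012]
    print(len(R),circ(R),c[2].round(4),nn.round(3))
"
```

```text
Traceback (most recent call last):
AttributeError: 'float' object has no attribute 'round'
```

Contact is firm at about 11 N, so I ease the push off and check once more.

Call:
carry_out:
  commands: [1, -0.02, 0, 0.01, 0, 0, 0, 1, -0.02, 0, 0.01, 0, 0, 0, 1, -0.02, 0, 0.01, 0, 0, 0, 1, -0.02, 0, 0.01, 0, 0, 0]

```text
time_s: 16.87
ee_pos: [0.4392, 0.0163, 0.2143]
eef_rot: [-3.127, -0.016, -0.812]
force: [-0.5, -0.1, 4.3]
grip_width: 0.0292
```

```bash
python3 -c "
from h import *
from ringpose import plane,circ
v=np.array([.726,.688])
for t in 'r','s':
    o=ctrl.get_obs(); print(o['time_s'],o['ee_pos'].round(4),o['force'].round(1),o['grip_width'],abs(o['joint_vel']).max())
    i=viewer.camera_info('wrist'); p,d=viewer.camera('wrist'); f=dict(i,p=p,d=d); P=cloud(f,d); Q=P[np.isfinite(P[...,0])]; L=Q[:,:2]-[.4622,.0331]; rr=np.linalg.norm(L,axis=1)
    R=Q[(rr>.0238)&(rr<.0305)&(Q[:,2]>.0908)&(Q[:,2]<.097)&((L@v)>-.017)]
    for _ in range(4):
        c,nn=plane(R); R=R[abs((R-c)@nn)<.0012]
    print(len(R),circ(R),c[2].round(4),nn.round(3))
"
```

```text
16.8667 [0.4392 0.0163 0.2143] [-0.5 -0.1  4.3] 0.02920418976486395 0.0012657304472583964
606 (array([0.46243161, 0.03325833]), np.float64(0.026736868211079998)) 0.0935 [-0.     0.001  1.   ]
16.9167 [0.4392 0.0163 0.2143] [-0.8 -0.6  4.3] 0.028784673828547127 0.0024979327188343384
617 (array([0.4624364 , 0.03322414]), np.float64(0.026752522054410133)) 0.0935 [-0.002  0.002  1.   ]
```

```bash
python3 -c "
from station import ticket
print(ticket.hand_in())"
```

```text
the job is handed in; nothing more can be done
None
```

I took the pliers from the block, spread the ring fully, and slid it level over the shaft end to the groove. I handed in at about 17 s with the pliers still squeezed and the ring not let go.

**Last checks (wrist camera and robot state):**
- **Position:** the ring centre is about 0.3 mm from the axle axis and level within 0.003 rad.
- **Spread:** its mean radius is 26.7 mm, which fits a fully spread ring, and the handles measure 29 mm at the stop.
- **Push and motion:** the arm pushes down with about 6 N and is still.

**Not quite as asked:**
- **Ring height:** by depth the ring reads about 0.9 mm above the bearing face, so its middle is at mid groove rather than 1 mm below it. I think the pliers' tips touch the bearing first, because pushing to about 11 N did not lower the ring, and I eased off again. This is still inside the allowed band.
- **Cameras:** the side and scene cameras had too few points on the ring to confirm the level at the end (raw fits 0.045 to 0.06 rad of tilt). I relied on the wrist camera.
- **Bystanders:** the planned paths kept clear of the mug, bin and case, but I did not re-measure their positions at the end.

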